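# Withdraw the dip carrier through the slotted splash guard

## Task

The chip dip carrier is held captive under the slotted splash guard of the ultrasonic bath. Turn it by its grip until its long foot lines up with the slot, lift it out through the slot without forcing it against the guard, and set it down gently, standing upright on the floor of the low metal tray, then let go. Leave the tape roll, jar, dropper bottle and marker where they are.

Things in the scene. Friction and masses are not known exactly. Their poses are not given: they have to be found in the camera images.
- carrier: Dip carrier, 150 mm tall, 0.14 to 0.28 kg, foot-heavy, stands upright by itself. Origin: centre of its underside; z up the stem, x along the foot. Steel foot 66 (x) x 28 (y) x 12 mm high; round stem 10 mm thick; grey grip block on top. Starts loose on the bath's tank floor within 12 mm of the middle, stem up through the slot, foot 45 to 90 degrees out of line with it, either way.
- carrier_grip (a point): Centre of the grip block, 133 mm above the carrier's underside; axes as the carrier. The block is 46 (x) x 14 (y) x 34 mm high, its long side parallel to the foot's. At the start this point is about 149 mm above the worktop, 55 mm above the guard. Turned half round, the carrier is the same.
- bath: Small empty ultrasonic bath, white, dial on its front (-x); 150 x 150 mm, 94 mm high; fixed. Origin: centre of its underside; z up. Square tank inside, 122 x 122 mm, floor 16 mm above the origin: the foot can turn any way. A flat steel guard sheet, 4 mm thick, top face 94 mm above the origin, covers it but for a slot in its middle.
- bath_slot (a point): Centre of the rectangular slot, at the guard's top face; x along the slot's 78 mm length, y across its 40 mm width, z up.
- tray: Low square aluminium tray, 140 x 140 mm, rim 12 mm high, walls 4 mm thick, inner floor 4 mm above its origin and 132 mm square; fixed to the worktop. Origin: centre of its underside; z up.
- tape: Bystander: roll of black tape lying flat, 55 x 58 x 19 mm; origin centre of its underside.
- jar: Bystander: small clear jar with a black lid, 41 mm diameter, 33 mm high; origin centre of its underside.
- dropper: Bystander: small white dropper bottle with a green pointed cap, 31 mm diameter, 96 mm high; origin centre of its underside.
- marker: Bystander: red felt marker lying down, 130 x 13 x 16 mm, along its x; origin centre of its underside.
Not all that is in view belongs to the job. Of the things that look like the bath, the smaller one is meant. Leave any blue look-alike of the carrier alone.

How it is judged (in metres and radians):
On the way, in this order (a step that is already met when the one before it is completed fails the run):
1. the carrier's foot is turned in line with the slot (within 14 degrees) while still under the guard (angle between the x axis of carrier and the x axis of bath_slot, either way round below 0.25 rad and z of carrier in the frame of bath below 0.085 m and horizontal distance between carrier and bath_slot below 0.03 m), for 0.1 s.
2. the carrier is lifted clear above the guard, over the slot (z of carrier in the frame of bath_slot above 0.002 m and horizontal distance between carrier and bath_slot below 0.06 m and contact force between the fingers and carrier above 0.5 N), for 0.05 s.
At the end, for the whole second after the job is handed in: The carrier stands at rest and upright (within 6 degrees), its foot down on the tray's floor (underside within 3 mm of it, inside the rim), released (horizontal distance between carrier and tray below 0.075 m and z of carrier in the frame of tray between 0.001 and 0.007 m and angle between carrier's own z axis and vertical below 0.1 rad and linear speed of carrier below 0.02 m/s); the robot touches nothing.
It fails at once if the carrier is forced against the bath or its guard with more than 40 N (contact force between carrier and bath above 40 N).
It fails at once if the carrier is dropped (falls free of the fingers faster than 0.4 m/s) (contact force between the fingers and carrier below 0.05 N and linear speed of carrier above 0.4 m/s).
It fails at once if the tape roll, jar, dropper bottle or marker is pushed more than 25 mm, or the dropper bottle is knocked over (distance of any of tape, jar, dropper, marker from where it was at the start of the episode above 0.025 m or angle between dropper's own z axis and vertical above 0.5 rad).
It also fails if it takes over 48 s, if anything falls off the work surface, if the arm or the gripper's body presses on something with over 40 N, if the wrist force passes 120 N, or if a joint passes its speed limit or range.

## Robot

A 6-joint arm with a two-finger parallel gripper is mounted at the origin on a cart in front of the work surface, level with it; the furniture and walls round the work are solid. World frame = base frame: x ahead of the robot, y to its left, z up, the work surface at z = 0. Lengths are in mm, angles in degrees, forces in N, time in s.
With the tool pointing down it reaches from about 275 to 750 mm from the base axis. Payload 10.2 kg.
Tool frame: the origin (TCP) lies at the very end of the fingers, on their centre line; the grasp point (between the pads) lies 19 mm behind it; y points along the fingers, x is the direction in which the jaws open and shut, and the axes are right-handed (so a half turn about y gives the same grasp; the last joint's range is limited). The gripper opens to 85 mm and grips with 20 to 120 N. Pads are 22 mm wide; open, the fingers measure 114 mm over their backs; the gripper's body (76 mm by 85 mm) begins 54 mm behind the grasp point. The pads swing forward as they close: fully open they stand 13 mm farther back than shut.
Start: joints at [-89.061, 17.928, 85.812, -0, 76.261, -12.8], TCP at [124.678, -509.987, 231.294] pointing down, gripper open.
Joint ranges: [-168.41, 168.41], [-55.51, 124.54], [10.69, 146.95], [-70.63, 250.63], [1, 178], [-165.06, 165.06]. Speed limits (degrees/s): [136.94, 136.94, 172.46, 180, 180, 180].

## Interface

Orientations are given as a 3x3 rotation matrix whose columns are the frame's x, y, z axes.
In Python, from bench import manip, grab_frame, camera_model, workorder gives the robot as it stands. The module is installed in compiled form; this text tells all that it offers.
- The arm moves only by the shell command python3 -m handwheel 'ROWS' [OPENING] [FORCE]. ROWS is text: rows parted by semicolons, each of 4 numbers parted by spaces: the shift along the tool's x, y, z in m, then the turn about the tool's y in rad. In form: tx ty tz turn; .... A call has 1 to 20 rows; each row shifts and turns the commanded pose from where the row before left it, along the tool's axes as they then stand; what a row does not reach is not made up. A row lasts 1/8 s, in which the tool goes at most 62.5 mm and 10.7 degrees, less where a joint would pass 70% of its speed; a pose out of reach is approached as far as the arm can. A call is refused whole if a number of a shift passes 0.0625 or a number of a turn 0.188, either way. A call with a gripper value outside its range is refused whole. OPENING is the finger opening in m, from 0 to 0.0854, set as the call begins (- or left out, the last holds). The fingers move at their own pace and stop on an object; FORCE is the grip in N (left out, the last holds). Time passes only in rows, so rows that do not move let the fingers close. It gives the time, the measured TCP pose, the force and the opening at its end, in the units of the state.
- manip.observe(): the state, without advancing time (a new reading comes with each control period).
- grab_frame(name): name is "scene" or "top" or "wrist"; returns the picture (400x640x3 uint8, red, green, blue); there is no depth.
- camera_model(name): a dict with "fx", "fy", "cx", "cy" (pixels), "xyz" and "orientation" of the camera in the world; the wrist camera has in their place "tool_from_camera" (4x4, takes a point from camera to tool coordinates, whose origin is the TCP and whose axes are the tool frame's). Camera axes: x right, y down, z forward; pixel columns grow to the right and rows downward; lengths in mm; the calibration is good to about 2 mm. The wrist camera is an equidistant fisheye: a pixel r from the principal point sees the ray r / f radians off the axis. A picture is of the moment at which its call begins: read the wrist's pose just before it. camera_model takes no time and is no camera call.
- workorder.finish_job(): hands the job in, once; it reports no verdict.
The state is a dict: "clock": time; "joint_pos": joint angles; "joint_vel": joint speeds; "tau": joint torques, N m; "tcp_pos": TCP position; "ee_rot": TCP orientation; "force": force on the tool from outside, world axes, zero at the start; "torque": the same for the moment, N m; "gripper_width": finger opening in mm.
Only numpy, scipy, OpenCV 4.12 (cv2) and the standard library are available. Lean on these libraries where they do the work, as an engineer would, in place of code of your own. Each camera call takes 0.05 s, during which the arm holds its last target.

## Working session

There is one attempt and no reset: what is moved stays moved. The work goes in short steps, Python scripts to look and compute and a shell command to move; the robot and the scene stay as the last step left them, time stands still between calls to the robot, and variables do not carry over. Pictures are saved under pics/ and viewed, and the job is handed in when it is done.

```bash
mkdir -p pics; ls; python3 - <<'E'
from bench import manip, grab_frame, camera_model
import cv2
for n in ("scene","top"):
    cv2.imwrite(f"pics/{n}0.png",grab_frame(n)[:,:,::-1]); m=camera_model(n); print(n,m)
print(camera_model("wrist")); s=manip.observe(); print(s["clock"],s["tcp_pos"],s["ee_rot"],s["force"],s["gripper_width"])
E
```

```text
pics
scene {'fx': 407.19516191249903, 'fy': 407.19516191249903, 'cx': 322.12592687258433, 'cy': 202.9244703263671, 'xyz': array([-140.23720098,  928.47088918, 1039.10043944]), 'orientation': array([[-0.72544073, -0.44051688,  0.5288484 ],
       [-0.68810164,  0.44645667, -0.5720075 ],
       [ 0.01587107, -0.77885899, -0.62699824]])}
top {'fx': 478.60269652400495, 'fy': 478.60269652400495, 'cx': 311.6417392831341, 'cy': 206.85303550092397, 'xyz': array([-637.8838795 ,  342.5654341 , 1777.08762537]), 'orientation': array([[-0.18577407, -0.78027866,  0.5972045 ],
       [-0.98255499,  0.15282752, -0.10596904],
       [-0.0085839 , -0.60647256, -0.79505808]])}
{'fx': 309.70691628693146, 'fy': 309.70691628693146, 'cx': 320.72358018044656, 'cy': 204.4385774434592, 'tool_from_camera': array([[ 9.99999397e-01,  4.96805675e-04, -9.79208445e-04,
        -3.27390615e-01],
       [ 1.08777694e-03, -3.26656272e-01,  9.45142580e-01,
        -1.43017172e+02],
       [ 1.49687617e-04, -9.45143075e-01, -3.26656616e-01,
         8.53125578e+01],
       [ 0.00000000e+00,  0.00000000e+00,  0.00000000e+00,
         1.00000000e+00]])}
0.1 [ 124.67889374 -509.75529935  230.83170323] [[ 2.37541129e-01 -2.02201025e-05  9.71377482e-01]
 [-9.71376917e-01  1.07354574e-03  2.37541013e-01]
 [-1.04762126e-03 -9.99999424e-01  2.35369926e-04]] [-0.46286346  0.75901444  0.34236821] 85.56637594346454
```

View pics/scene0.png

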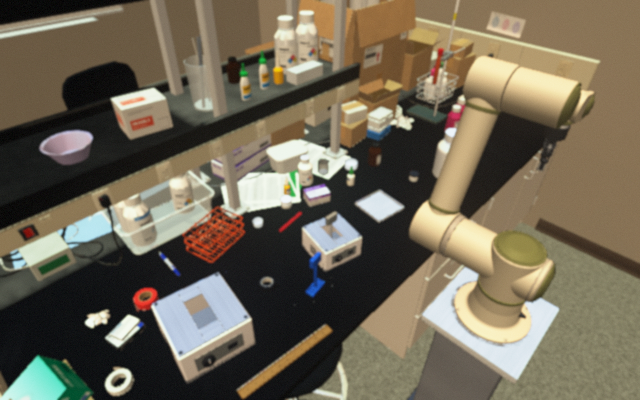

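View pics/top0.png

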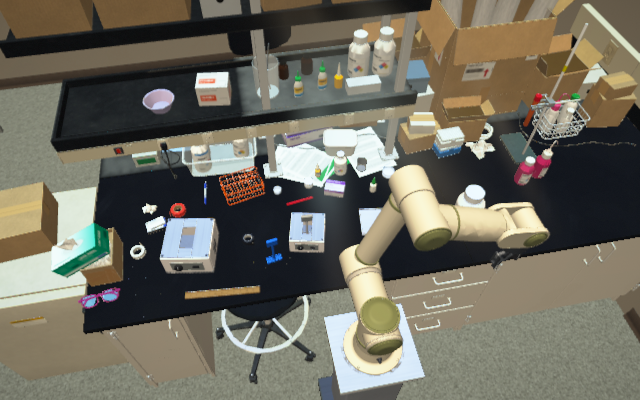

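The small bath is at scene (332,240) and top (308,230), with the carrier in it. The tray is at scene (380,206), and the blue look-alike at scene (316,275). I'll zoom in.

```bash
python3 - <<'E'
import cv2
a=cv2.imread("pics/scene0.png")[150:310,250:450]; cv2.imwrite("pics/sc0z.png",cv2.resize(a,(800,640)[:2] if 0 else (750,600),interpolation=cv2.INTER_CUBIC))
a=cv2.imread("pics/top0.png")[160:280,230:390]; cv2.imwrite("pics/top0z.png",cv2.resize(a,(800,600),interpolation=cv2.INTER_CUBIC))
E
```

```text
(no output)
```

View pics/sc0z.png

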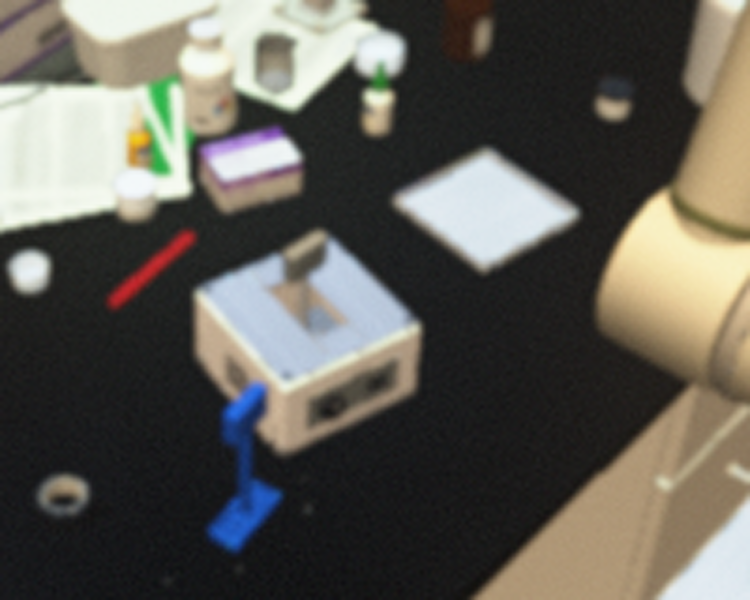

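View pics/top0z.png

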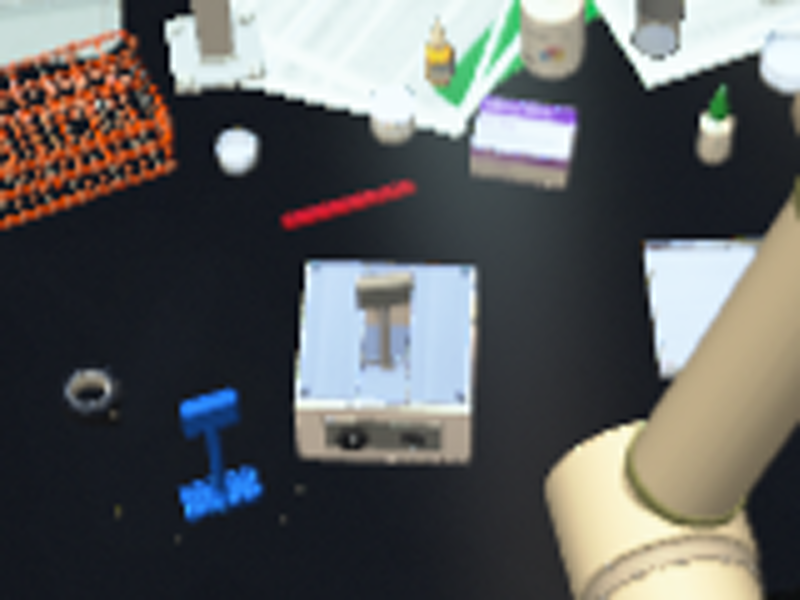

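```bash
cat > h.py <<'E'
import numpy as np
from bench import camera_model
def ray(n,u,v,tcp=None,R=None):
    m=camera_model(n)
    if n!="wrist":
        d=np.array([(u-m["cx"])/m["fx"],(v-m["cy"])/m["fy"],1.]); return np.array(m["xyz"]),m["orientation"]@d
    a,b=u-m["cx"],v-m["cy"]; r=np.hypot(a,b)+1e-9; t=r/m["fx"]
    d=np.array([np.sin(t)*a/r,np.sin(t)*b/r,np.cos(t)]); T=np.array(m["tool_from_camera"])
    return np.array(tcp)+np.array(R)@T[:3,3], np.array(R)@(T[:3,:3]@d)
def atz(n,u,v,z,**k):
    o,d=ray(n,u,v,**k); return (o+d*(z-o[2])/d[2])[:2]
E
python3 - <<'E'
from h import *
np.set_printoptions(precision=1,suppress=True)
T=lambda x,y,z:atz("top",x/5+230,y/5+160,z)
S=lambda x,y,z:atz("scene",x/3.75+250,y/3.75+150,z)
print("bath top", *[T(*p,94) for p in((307,262),(477,264),(471,405),(299,403))])
print("bath scene",*[S(*p,94) for p in((323,234),(420,325),(287,388),(195,293))])
print("slot top",*[T(*p,94) for p in((361,368),(409,370))])
print("slot sc",*[S(*p,94) for p in((267,285),(310,333),(347,325))])
print("grip top face sc",*[S(*p,166) for p in((284,250),(322,230),(328,238),(290,258))])
print("grip top face top",*[T(*p,166) for p in((358,274),(412,273),(413,288),(357,290))])
print("tray",*[S(*p,12) for p in((485,148),(580,213),(485,272),(393,202))])
print("tray T",*[T(*p,12) for p in((644,242),(662,376))])
print("dropper",S(377,130,0),T(713,160,0),"jar",S(612,115,0),"tape",S(65,500,0),"marker",S(112,303,8),S(192,236,8),"blue",S(245,515,0),"box",S(222,210,0),S(300,190,0))
E
```

```text
bath top [613.4 211.1] [582.6  65.2] [439.3 100. ] [468.9 241.4]
bath scene [583.6  70.3] [436.8 103.3] [468.9 243.9] [611.1 215. ]
slot top [493.8 184.1] [484.  144.5]
slot sc [571.6 160.8] [500.4 180.1] [483.7 149.3]
grip top face sc [538.2 175.8] [532.7 132.2] [521.6 136.7] [527.2 179.9]
grip top face top [539.3 176.8] [531.6 132.3] [516.2 134.4] [523.1 180.5]
tray [ 616.7 -243.4] [ 474.2 -222.4] [489.  -75.2] [628.4 -96.4]
tray T [ 637.2 -105. ] [489.4 -84.2]
dropper [ 735.4 -196.9] [ 728.7 -196.6] jar [ 558.6 -413.7] tape [575.7 409.2] marker [727.6 217.8] [744.8  90.7] blue [452.1 311.9] box [759.7  31.4] [723.4 -52.9]
```

```bash
python3 -m handwheel '-0.0393 0 0.0393 0;-0.0393 0 0.0393 0;-0.0393 0 0.0393 0;-0.0393 0 0.0393 0;-0.0393 0 0.0393 0;-0.0393 0 0.0393 0;-0.0393 0 0.0393 0;-0.0393 0 0.0393 0;-0.0393 0 0.0393 0;-0.0393 0 0.0393 0;-0.0393 0 0.0393 0;-0.0393 0 0.0393 0;-0.0393 0 0.0393 0;-0.0393 0 0.0393 0;0 0 0 -0.18;0 0 0 -0.18;0 0 0 -0.18;0 0 0 -0.18;0 0 0 -0.18;0 0 0 -0.18' 0.085 40
python3 - <<'E'
from bench import *
import cv2,numpy as np,pickle
s=manip.observe(); pickle.dump(s,open("s1.pkl","wb")); cv2.imwrite("pics/w1.png",grab_frame("wrist")[:,:,::-1]); R=s["ee_rot"]
print(s["clock"],s["tcp_pos"],np.degrees(np.arctan2(R[1,0],R[0,0])),s["joint_pos"],s["force"])
E
```

```text
clock: 2.6
tcp_pos: [528.3, 155.1, 230.9]
ee_rot: [[0.97, -0.001, 0.243], [-0.243, -0.0, 0.97], [-0.001, -1.0, -0.0]]
force: [-0.8, 1.2, -0.1]
gripper_width: 85.0
2.6 [528.28415501 155.13788606 230.91681228] -14.0405934409439 [4.17018484e+00 2.12114784e+01 8.13093662e+01 2.46945591e-03
 7.75292774e+01 1.82102383e+01] [-0.81945446  1.15458866 -0.05704012]
```

View pics/w1.png

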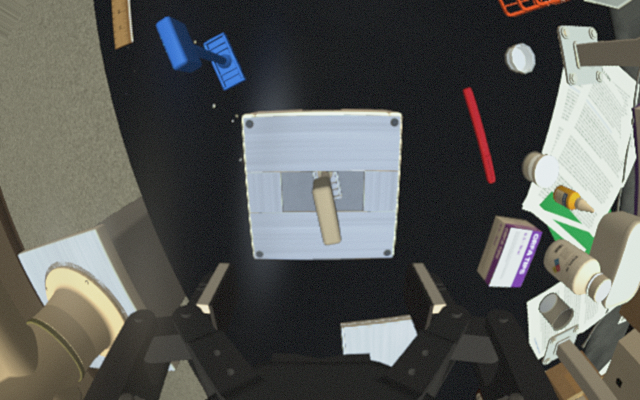

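Wrist view: guard corners at about (249,123), (397,122), (389,253) and (259,255). The slot runs from (281,172) to (364,211). The grip block is nearly square across it, with its top face from about (321,180) to (333,243). Zooming for precision.

```bash
python3 - <<'E'
import cv2
a=cv2.imread("pics/w1.png")[105:265,235:415]; cv2.imwrite("pics/w1z.png",cv2.resize(a,(675,600),interpolation=cv2.INTER_CUBIC))
E
```

```text
(no output)
```

View pics/w1z.png

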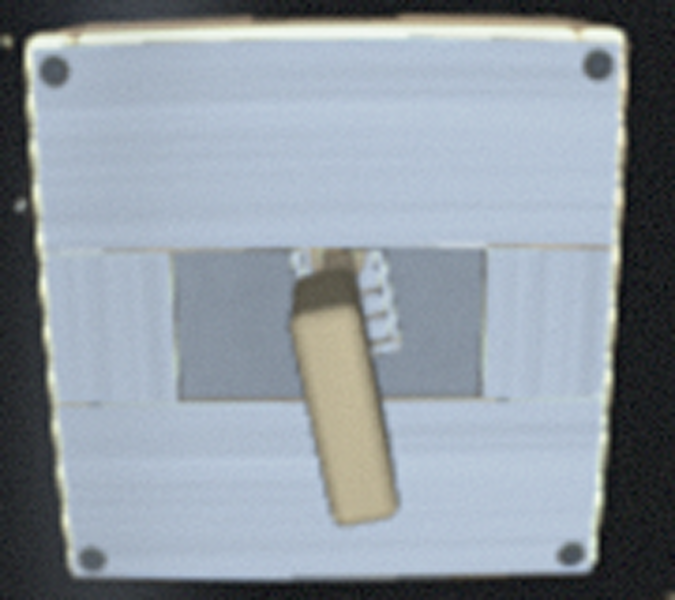

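```bash
python3 - <<'E'
from h import *; import pickle
np.set_printoptions(precision=1,suppress=True)
s=pickle.load(open("s1.pkl","rb")); W=lambda x,y,z:atz("wrist",x/3.75+235,y/3.75+105,z,tcp=s["tcp_pos"],R=s["ee_rot"])
def show(n,pts,z):
    P=np.array([W(*p,z) for p in pts]); c=P.mean(0); e=[P[(i+1)%4]-P[i] for i in range(4)]
    print(n,c,[(round(float(np.hypot(*v)),1),round(float(np.degrees(np.arctan2(v[1],v[0]))),1)) for v in e])
show("slot",[(173,248),(487,247),(482,399),(180,400)],94)
show("bath",[(27,33),(626,30),(594,574),(73,577)],94)
show("grip",[(293,314),(361,303),(398,514),(336,524)],166)
E
```

```text
slot [531.4 155.8] [(77.9, -13.8), (40.2, -103.4), (78.1, 166.2), (40.2, 76.4)]
bath [531.6 156.9] [(145.5, -13.7), (147.5, -103.2), (145.5, 166.3), (147.6, 76.8)]
grip [534.8 158. ] [(12.8, -4.4), (44.1, -93.7), (12.5, 176.0), (44.2, 86.7)]
```

```bash
python3 -m handwheel '0 0 0 -0.182;0.0063 0 0.0033 0;0 0.03 0 0;0 0.03 0 0;0 0.025 0 0;0 0.015 0 0;0 0 0 0;0 0 0 0' 0.085 40
python3 - <<'E'
from bench import *
import cv2,numpy as np,pickle
s=manip.observe(); pickle.dump(s,open("s2.pkl","wb")); cv2.imwrite("pics/w2.png",grab_frame("wrist")[:,:,::-1]); R=s["ee_rot"]
print(s["clock"],s["tcp_pos"],np.degrees(np.arctan2(R[1,0],R[0,0])),s["force"])
E
```

```text
clock: 3.65
tcp_pos: [535.5, 158.1, 132.2]
ee_rot: [[0.998, 0.002, 0.07], [-0.07, 0.0, 0.998], [0.002, -1.0, 0.0]]
force: [-0.8, -0.1, -1.0]
gripper_width: 84.9
3.65 [535.54787254 158.09032739 132.24440176] -4.019486060394235 [-0.77894465 -0.133566   -1.01266504]
```

View pics/w2.png

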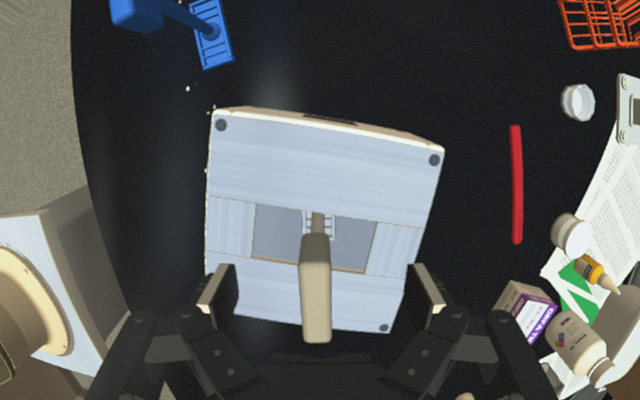

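The block lies between the pads, with its centre at column ~316 and the jaw midpoint at ~321. Closing now.

```bash
python3 -m handwheel '0 0 0 0;0 0 0 0;0 0 0 0;0 0 0 0;0 0 0 0;0 0 0 0' 0 50
python3 - <<'E'
from bench import *
import cv2
cv2.imwrite("pics/w3.png",grab_frame("wrist")[:,:,::-1])
E
```

```text
clock: 4.45
tcp_pos: [534.9, 158.0, 131.4]
ee_rot: [[0.998, -0.0, 0.069], [-0.069, -0.0, 0.998], [-0.0, -1.0, -0.0]]
force: [-0.7, -0.7, 1.7]
gripper_width: 13.3
```

View pics/w3.png

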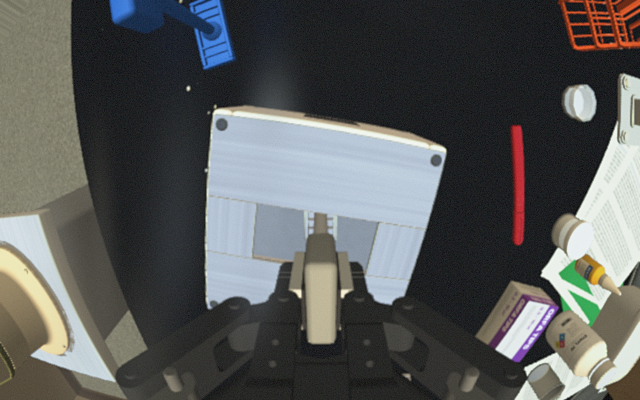

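```bash
python3 -m handwheel '0 -0.006 0 0;0 -0.006 0 0;-0.0033 0 -0.0024 0;0 0 0 -0.1754;0 0 0 -0.1754;0 0 0 -0.1754;0 0 0 -0.1754;0 0 0 -0.1754;0 0 0 -0.1754;0 0 0 -0.1754;0 0 0 -0.1754;0 0 0 0;0 0 0 0;0 0 0 0' 
python3 - <<'E'
from bench import *
import cv2,numpy as np,pickle
s=manip.observe(); pickle.dump(s,open("s4.pkl","wb")); cv2.imwrite("pics/w4.png",grab_frame("wrist")[:,:,::-1]);R=s["ee_rot"]
print(s["clock"],s["tcp_pos"],np.degrees(np.arctan2(R[1,0],R[0,0])),s["force"],s["joint_pos"])
E
```

```text
clock: 6.25
tcp_pos: [531.5, 155.8, 143.3]
ee_rot: [[0.236, -0.0, -0.972], [0.972, -0.0, 0.236], [-0.0, -1.0, 0.0]]
force: [0.4, 0.8, -1.6]
gripper_width: 13.4
6.25 [531.46171103 155.81642449 143.2702721 ] 76.33793434407859 [ 0.37982802  0.79293977 -1.570534  ] [ 4.21886509e+00  2.62014321e+01  8.76708642e+01 -8.84328214e-04
  6.61305677e+01 -7.21187114e+01]
```

View pics/w4.png

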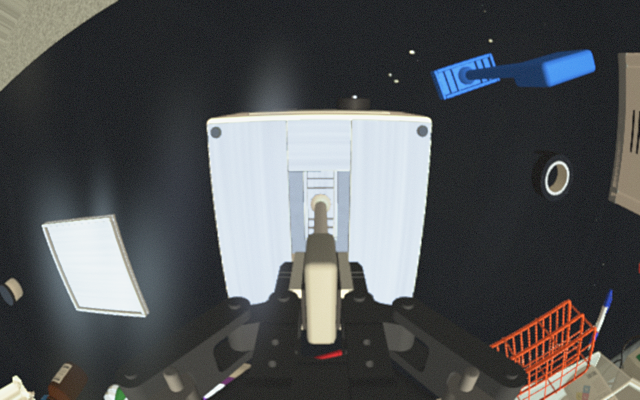

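Foot and slot are now parallel, with the foot at columns 305–336 inside the slot at 288–352. Next I'll check the fit lengthwise, and the tray position from this view.

```bash
python3 - <<'E'
import cv2
im=cv2.imread("pics/w4.png")
a=im[110:260,200:440]; cv2.imwrite("pics/w4z.png",cv2.resize(a,(800,500),interpolation=cv2.INTER_CUBIC))
a=im[200:330,30:160]; cv2.imwrite("pics/w4t.png",cv2.resize(a,(520,520),interpolation=cv2.INTER_CUBIC))
E
```

```text
(no output)
```

View pics/w4z.png

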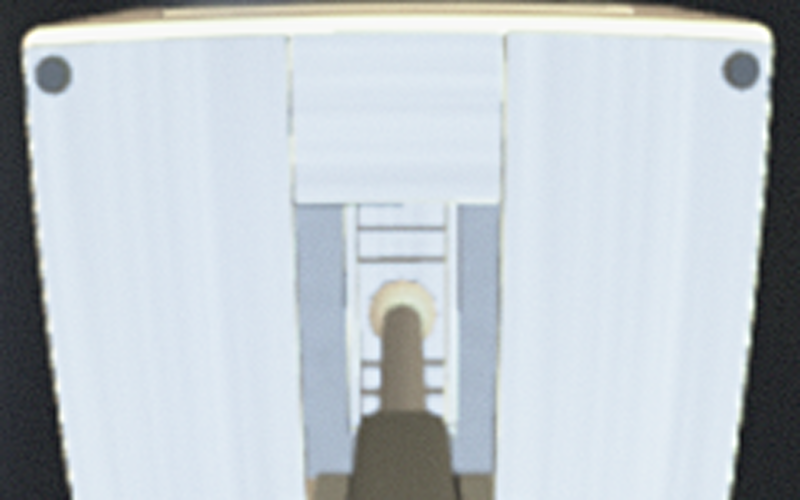

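View pics/w4t.png

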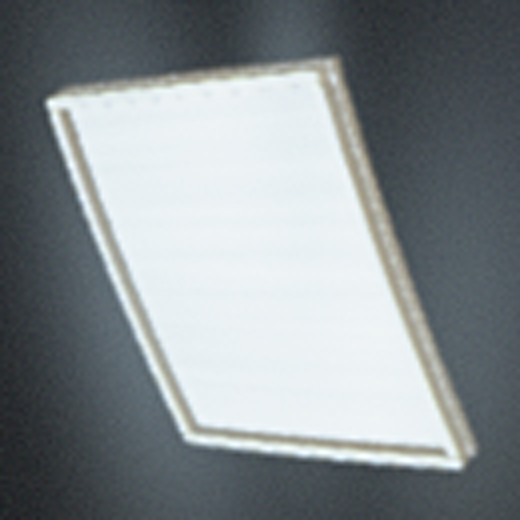

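```bash
python3 - <<'E'
import cv2
im=cv2.imread("pics/w4.png")
a=im[220:360,270:370]; cv2.imwrite("pics/w4g.png",cv2.resize(a,(400,560),interpolation=cv2.INTER_CUBIC))
from h import *; import pickle
np.set_printoptions(precision=1,suppress=True)
s=pickle.load(open("s4.pkl","rb")); k=dict(tcp=s["tcp_pos"],R=s["ee_rot"])
W=lambda x,y,z:atz("wrist",x/(10/3)+200,y/(10/3)+110,z,**k)
print("collar",W(403,312,40),W(403,312,45)); print("slotfront",W(296,203,94),W(499,204,94))
P=np.array([atz("wrist",x/4+30,y/4+200,12,**k) for x,y in((48,98),(338,60),(472,458),(187,438))]);print(P,P.mean(0))
P=np.array([atz("wrist",x/4+30,y/4+200,4,**k) for x,y in((68,108),(325,72),(448,453),(195,428))]);print(P,P.mean(0))
E
```

```text
collar [532.4 156.8] [530.7 157.2]
slotfront [488.2 146.4] [497.6 184. ]
[[ 481.1 -219.7]
 [ 500.   -73.3]
 [ 635.5  -97.2]
 [ 617.8 -240. ]] [ 558.6 -157.5]
[[ 487.9 -221.2]
 [ 503.7  -87.5]
 [ 638.  -114.4]
 [ 618.5 -242.8]] [ 562.  -166.5]
```

View pics/w4g.png

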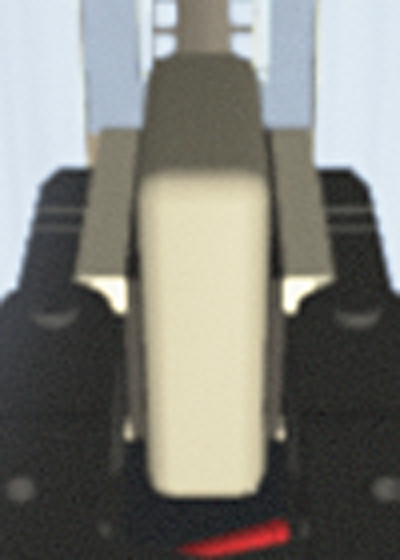

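```bash
python3 - <<'E'
from h import *; import pickle
s=pickle.load(open("s4.pkl","rb")); k=dict(tcp=s["tcp_pos"],R=s["ee_rot"])
print((atz("wrist",321.25,263.75,178,**k)+atz("wrist",322,343.75,178,**k))/2)
E
python3 -m handwheel '0 -0.01 0 0;0 -0.01 0 0;0 -0.01 0 0;0 -0.01 0 0;0 -0.008 0 0;0 -0.006 0 0;0 -0.006 0 0;0 -0.006 0 0;0 0 0 0'
```

```text
[533.27745655 156.71386404]
clock: 7.42
tcp_pos: [531.7, 155.9, 209.7]
ee_rot: [[0.234, 0.001, -0.972], [0.972, 0.0, 0.234], [0.0, -1.0, -0.001]]
force: [0.1, -0.1, -2.6]
gripper_width: 13.6
```

```bash
python3 -m handwheel '0 -0.015 0 0;0 -0.015 0 0;0 -0.015 0 0;0 0 0 0;-0.015 0 -0.0049 0;-0.025 0 -0.00815 0;-0.025 0 -0.00815 0;-0.025 0 -0.00815 0;-0.025 0 -0.00815 0;-0.025 0 -0.00815 0;-0.025 0 -0.00815 0;-0.025 0 -0.00815 0;-0.025 0 -0.00815 0;-0.025 0 -0.00815 0;-0.025 0 -0.00815 0;-0.025 0 -0.00815 0;-0.010 0 -0.0033 0;0 0 0 0;0 0 0 0'
python3 - <<'E'
from bench import *
import cv2,numpy as np,pickle
s=manip.observe(); pickle.dump(s,open("s5.pkl","wb")); cv2.imwrite("pics/w5.png",grab_frame("wrist")[:,:,::-1])
a=grab_frame("scene")[110:270,310:470,::-1]; cv2.imwrite("pics/s5.png",cv2.resize(a,(600,600),interpolation=cv2.INTER_CUBIC));print(s["tcp_pos"],s["force"],s["clock"])
E
```

```text
clock: 9.8
tcp_pos: [556.2, -158.0, 254.2]
ee_rot: [[0.234, -0.0, -0.972], [0.972, 0.0, 0.234], [0.0, -1.0, 0.0]]
force: [-0.0, -0.0, -0.9]
gripper_width: 13.6
[ 556.23594766 -158.01965365  254.24838764] [-0.01639599 -0.0283355  -0.94438414] 9.8
```

View pics/w5.png

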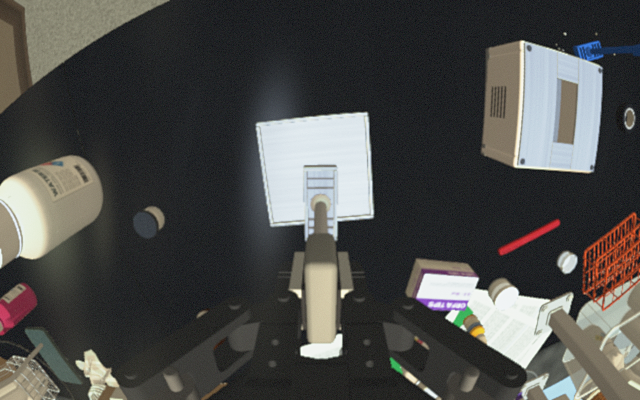

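View pics/s5.png

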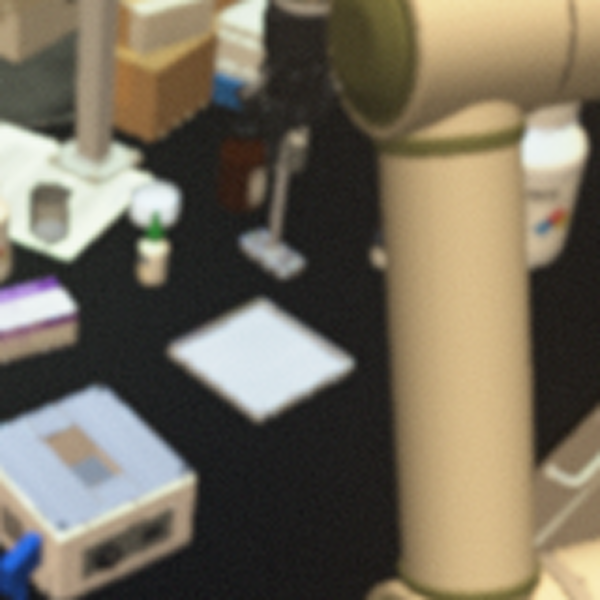

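The carrier is held upright over the tray and clear of the guard. In the wrist view the tray corners are (257,123), (368,113), (374,217) and (272,226).

```bash
python3 - <<'E'
from h import *; import pickle
s=pickle.load(open("s5.pkl","rb")); k=dict(tcp=s["tcp_pos"],R=s["ee_rot"])
P=np.array([atz("wrist",*p,12,**k) for p in((257,123),(368,113),(374,217),(272,226))]);print(P.round(1),P.mean(0))
E
python3 -m handwheel '0 0.02 0 0;0 0.025 0 0;0 0.025 0 0;0 0.02 0 0;0 0.015 0 0;0 0.012 0 0;0 0.008 0 0;0 0.004 0 0;0 0 0 0;0 0 0 0'
```

```text
[[ 481.2 -220.6]
 [ 501.9  -83.6]
 [ 638.7 -102.7]
 [ 619.1 -240.1]] [ 560.20015574 -161.75558288]
clock: 11.15
tcp_pos: [556.5, -158.9, 125.7]
ee_rot: [[0.234, 0.001, -0.972], [0.972, -0.0, 0.234], [-0.0, -1.0, -0.001]]
force: [0.9, -0.4, -2.6]
gripper_width: 13.4
```

```bash
for i in 1; do python3 -m handwheel '0 0.002 0 0;0 0.0015 0 0;0 0.001 0 0;0 0 0 0'; done
```

```text
clock: 11.65
tcp_pos: [556.3, -158.7, 120.7]
ee_rot: [[0.234, -0.0, -0.972], [0.972, 0.0, 0.234], [0.0, -1.0, 0.0]]
force: [0.3, -0.6, -1.7]
gripper_width: 13.4
```

```bash
python3 -m handwheel '0 0.001 0 0;0 0 0 0;0 0 0 0'
```

```text
clock: 12.02
tcp_pos: [556.3, -158.7, 119.8]
ee_rot: [[0.234, 0.0, -0.972], [0.972, 0.0, 0.234], [0.0, -1.0, -0.0]]
force: [-0.0, 0.3, -1.8]
gripper_width: 13.5
```

```bash
python3 -m handwheel '0 0.001 0 0;0 0 0 0;0 0 0 0'
```

```text
clock: 12.4
tcp_pos: [556.5, -158.9, 119.4]
ee_rot: [[0.234, 0.001, -0.972], [0.972, -0.0, 0.234], [-0.0, -1.0, -0.001]]
force: [-2.1, -0.1, 5.3]
gripper_width: 13.5
```

```bash
python3 -m handwheel '0 0.0008 0 0;0 0 0 0;0 0 0 0'
```

```text
clock: 12.78
tcp_pos: [556.6, -159.0, 119.3]
ee_rot: [[0.234, 0.001, -0.972], [0.972, -0.001, 0.234], [-0.001, -1.0, -0.002]]
force: [-3.3, 1.3, 11.7]
gripper_width: 13.5
```

Contact at TCP z 119.4, as predicted. I'll ease the press, open and check.

```bash
python3 -m handwheel '0 -0.001 0 0;0 0 0 0' && python3 -m handwheel '0 0 0 0;0 0 0 0;0 0 0 0;0 0 0 0;0 0 0 0;0 0 0 0' 0.07 20
python3 - <<'E'
from bench import *
import cv2
cv2.imwrite("pics/w6.png",grab_frame("wrist")[:,:,::-1])
E
```

```text
clock: 13.02
tcp_pos: [556.5, -158.8, 119.4]
ee_rot: [[0.234, 0.001, -0.972], [0.972, -0.0, 0.234], [-0.0, -1.0, -0.001]]
force: [-0.6, -0.2, 6.4]
gripper_width: 13.5
clock: 13.78
tcp_pos: [556.3, -158.7, 119.0]
ee_rot: [[0.234, 0.0, -0.972], [0.972, -0.0, 0.234], [-0.0, -1.0, -0.0]]
force: [-0.4, 0.4, 0.2]
gripper_width: 69.8
```

View pics/w6.png

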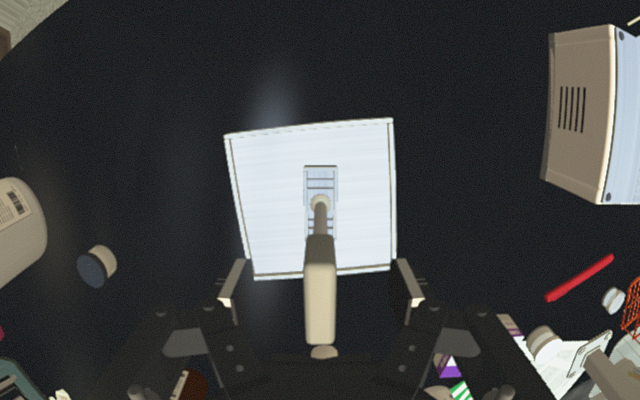

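The fingers are open and clear on both sides (pads at columns 238 and 402, block at 305–336). The carrier stands on the tray floor, so I'll retreat straight up.

```bash
python3 -m handwheel '0 -0.01 0 0;0 -0.02 0 0;0 -0.03 0 0;0 -0.03 0 0;0 -0.03 0 0;0 -0.02 0 0;0 0 0 0;0 0 0 0;0 0 0 0'
python3 - <<'E'
from bench import *
import cv2,pickle
pickle.dump(manip.observe(),open("s7.pkl","wb"))
cv2.imwrite("pics/w7.png",grab_frame("wrist")[:,:,::-1])
a=grab_frame("scene")[110:300,250:470,::-1]; cv2.imwrite("pics/s7.png",cv2.resize(a,(695,600),interpolation=cv2.INTER_CUBIC))
E
```

```text
clock: 14.95
tcp_pos: [556.0, -158.6, 258.0]
ee_rot: [[0.234, -0.002, -0.972], [0.972, 0.001, 0.234], [0.0, -1.0, 0.002]]
force: [-0.2, 0.2, -0.3]
gripper_width: 69.8
```

View pics/w7.png

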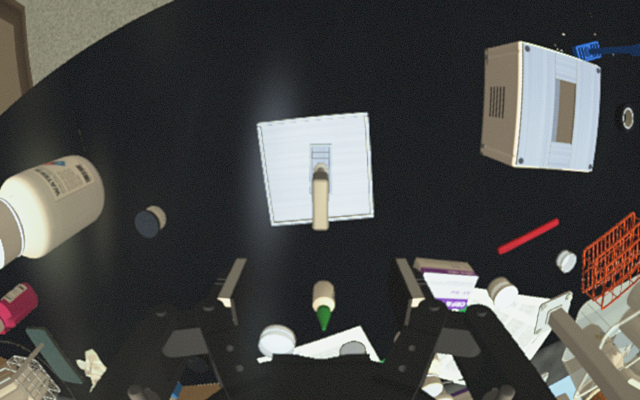

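View pics/s7.png

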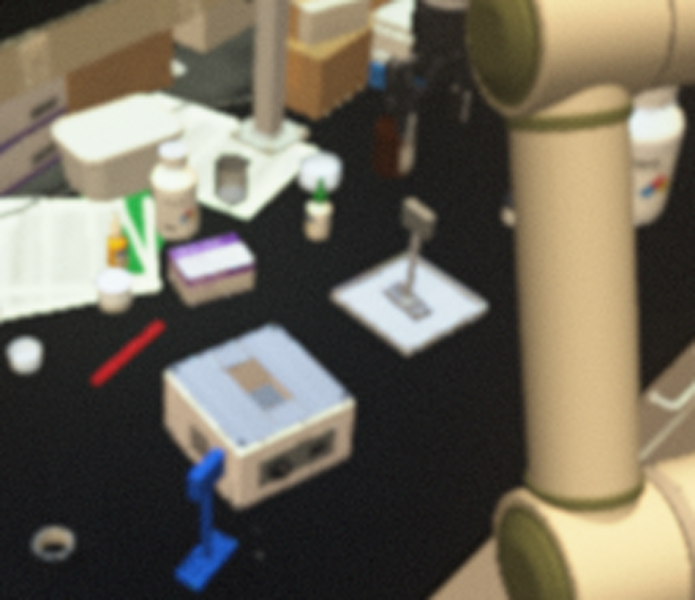

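The carrier stands upright in the middle of the tray, and the gripper is well above it. Bath, marker, dropper, jar and tape are in place. Handing in.

```bash
python3 -c "
from bench import workorder; print(workorder.finish_job())"
```

```text
the job is handed in; nothing more can be done
None
```

The carrier is out of the bath and standing upright near the middle of the tray. It has been released, and I handed the job in at about 15 s on the robot's clock; no verdict is reported.

- **Turn and lift:** I gripped the grip block, raised the carrier 12 mm, and turned it about 80° into line with the slot. I then lifted it out through the slot. The readings between moves never showed more than about 3 N, roughly the carrier's own weight, so there was no sign of it touching the guard.
- **Set-down:** It touched the tray floor at TCP height 119.4 mm, the height I had worked out beforehand. It was pressed down with about 12 N at most, and I eased that off before opening the fingers.
- **Last checks:** The final wrist and scene pictures show the carrier upright and inside the rim, with the gripper clear above it and no external force on the tool. The tape, marker, dropper and jar look unmoved, judged by eye rather than measured. The jar shows only in the wrist view, because the arm blocks it in the scene view.
- **Disagreement:** My estimates of the tray's centre differed by up to about 10 mm between views. That is well within the room available there.

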